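# Space and press a trivet tile

## Task

The flowered picture tile stands a little proud on its springs between two blue tiles. Take the orange spacer from the wooden rack, slide it fully down, upright, into the one joint beside the flowered tile that is wide enough for it, about midway along, and let go of it; then press the flowered tile gently down with the gripper until it is flush with the blue tiles, and finish while still holding it pressed down there. Leave the spacer in the joint, and leave the green spacer, glue bottle, bead jar and mug where they are.

Things in the scene. Friction and masses are not known exactly. Their poses are not given: they have to be found in the camera images.
- jig: plywood board, 130 (its x) by 240 (y) by 10 mm thick, fixed; 24 mm high rails on both y ends. Origin: centre of underside, on the table; z up. Flowered tile in the middle (y -40 to +40 mm), blue tiles centred at y = +73 and -73 mm; which side has the slim one varies. The joints between the tiles run 90 mm along x, open above and at the ends; their floor is the board's top, 10 mm above the table.
- slim_tile: slim blue tile on its backer, 90 (x) by 44 (y) by 24 mm high, stuck to the board, axes parallel to the board's. Origin: centre of its underside, 10 mm above the table; top 34 mm above the table. The joint between it and the flowered tile is the wide one: 11 mm wide, 24 mm deep, its middle line 45.5 mm from the board's centre line.
- broad_tile: broad blue tile on its backer, 90 (x) by 60 (y) by 24 mm high, stuck to the board, axes parallel to the board's. Origin: centre of its underside, 10 mm above the table; top 34 mm above the table. The joint between it and the flowered tile is only 3 mm wide.
- picture_tile (a joint): how far the white flowered tile (90 by 80 mm, red petals) is pressed down, in m: 0 = up, face 6 mm proud of the blue tiles (40 mm above the table); 0.006 = on its stop, face flush with them (34 mm above the table). It goes straight down, starts at 2 N, needs about 7.5 N to reach the stop, and springs back when let go. It cracks above 45 N.
- tile_face (a point): centre of the top face of the flowered tile; axes parallel to the board's; moves down with the tile
- spacer: orange plastic plate standing upright, 50 (its x) by 9 (y, thickness) by 66 mm (z), with a rounded nose below that narrows to 5 mm; 35 g. Origin: centre of the nose's underside; z up; both ways round alike. At the start it stands loosely in the rack, underside 10 mm above the table, leaning a few degrees at most. On the floor of the wide joint it rises 42 mm above the blue tiles.
- rack: dark wooden rack, 156 (its x) by 50 (y) by 30 mm high, fixed. Origin: centre of its underside. Two slots 20 mm deep, lengthwise in x: the 12 mm wide one at x = -37 mm holds the orange spacer, the 16 mm wide one at x = +37 mm the green one. It stands to the left or to the right of the board.
- card_holder: clear box with upright lime green cards, 150 (x) by 70 (y) by 95 mm high, fixed to the table on the side of the board where the rack is not. Origin: centre of its underside.
- fat_spacer: green spacer like the orange one but 13 mm thick, too thick for either joint, standing in the rack. Origin: centre of its underside. To be left alone.
- glue_bottle: white glue bottle with orange cap, 50 mm across, 140 mm high. Origin: centre of its underside. To be left alone.
- bead_jar: amber glass jar with steel lid, 68 mm across, 85 mm high. Origin: centre of its underside. To be left alone.
- mug: white mug, 80 mm across, 90 mm high, handle towards its +y. Origin: centre of its underside. To be left alone.
Things that resemble listed ones, but are neither listed nor needed, are in the scene too. What is meant by the spacer is not purple, and is the smaller of those in its own colour.

How it is judged (in metres and radians):
On the way:
1. the orange spacer stands let go on the floor of the wide joint while the flowered tile is still up (x of spacer in the frame of jig between -0.022 and 0.022 m and y of spacer in the frame of jig between -0.055 and 0.055 m and (y of spacer in the frame of slim_tile between 0.021 and 0.034 m or y of spacer in the frame of slim_tile between -0.034 and -0.021 m) and z of spacer in the frame of jig between 0.006 and 0.015 m and angle between spacer's own z axis and vertical below 0.22 rad and angle between the x axis of spacer and the x axis of jig, either way round below 0.2 rad and contact force between spacer and the fingers below 0.1 N and value of joint picture_tile below 0.003 m), for 0.2 s.
At the end, for the whole second after the job is handed in: The orange spacer stands free and still on the floor of the wide joint (within 5 mm of the floor, 22 mm of mid-length, 0.22 rad of upright, 0.2 rad of the joint's direction), and through the last second the fingers press the flowered tile with over 3 N, its face within 1.5 mm of flush (x of spacer in the frame of jig between -0.022 and 0.022 m and y of spacer in the frame of jig between -0.055 and 0.055 m and (y of spacer in the frame of slim_tile between 0.021 and 0.034 m or y of spacer in the frame of slim_tile between -0.034 and -0.021 m) and z of spacer in the frame of jig between 0.006 and 0.015 m and angle between spacer's own z axis and vertical below 0.22 rad and angle between the x axis of spacer and the x axis of jig, either way round below 0.2 rad and contact force between spacer and the fingers below 0.1 N and linear speed of spacer below 0.02 m/s and value of joint picture_tile above 0.0045 m and contact force between the fingers and picture_tile above 3 N); the arm keeps its last pose, push and grip.
It fails at once if the flowered tile is pressed or struck hard enough to crack (over 45 N) (contact force between anything else and picture_tile above 45 N).
It fails at once if the green spacer, glue bottle, bead jar or mug is moved by more than 30 mm (distance of any of fat_spacer, glue_bottle, bead_jar, mug from where it was at the start of the episode above 0.03 m).
It also fails if it takes over 48 s, if anything falls off the work surface, if the arm or the gripper's body presses on something with over 40 N, if the wrist force passes 120 N, or if a joint passes its speed limit or range.

## Robot

A 6-joint arm with a two-finger parallel gripper is mounted at the origin on the work surface. World frame = base frame: x ahead of the robot, y to its left, z up, the work surface at z = 0. Lengths are in mm, angles in rad, forces in N, time in s.
With the tool pointing down it reaches from about 350 to 975 mm from the base axis. Payload 7.1 kg.
Tool frame: the origin (TCP) lies on the front face of the gripper's body, between the roots of the fingers; the fingertips stand 80 mm ahead of it and the grasp point (between the pads) lies 61 mm ahead of it; z points along the fingers, y is the line along which they close (so a half turn about z gives the same grasp; the last joint's range is limited). The gripper opens to 88 mm and grips with 3 to 60 N. Pads are 20 mm wide; open, the fingers measure 115 mm over their backs; the gripper's body (75 mm by 178 mm) begins 61 mm behind the grasp point.
Start: joints at [-1.133, 0.423, 1.63, -0, 1.089, -0.019], TCP at [275.688, -560.893, 302.675] pointing down, gripper open.
Joint ranges: [-3, 3], [-0.9, 2.11], [0.09, 2.58], [-1.31, 4.45], [0.11, 2.69], [-2.54, 2.54]. Speed limits (rad/s): [2.39, 2.39, 3.01, 3.14, 3.14, 3.14].

## Interface

Orientations are given as a rotation vector (axis times angle).
In Python, from workcell import readout, vision, close_job gives the robot as it stands.
- The arm moves only by the tool servo_tool, never from a script. Its argument "plan" is a list that holds one entry, the list of rows, each a list of 7 numbers: the gripper command: -1 is fully open, 1 is shut, values between are in proportion, then the shift along the world's x, y, z in units of 40 mm (1.0 is 40 mm), then the turn, a rotation vector about the world's x, y, z in units of 5 degrees (1.0 is 5 degrees). A call has 1 to 5 rows; each row shifts and turns the commanded pose from where the row before left it; what a row does not reach is not made up. A row lasts 1/12 s, in which the tool goes at most 41.7 mm and 7.16 degrees, less where a joint would pass 70% of its speed; a pose out of reach is approached as far as the arm can. A call is refused whole if a number of a shift passes 1 or a number of a turn 1, either way. A call with a gripper value outside its range is refused whole. The fingers move at their own pace and stop on an object; the grip force is fixed at half the most. Time passes only in rows, so rows that do not move let the fingers close. It gives the time, the measured TCP pose, the force, the opening and the grip force at its end, in the units of the state.
- readout.get_obs(): the state, without advancing time (a new reading comes with each control period).
- vision.get_image(name): name is "scene" or "top" or "wrist"; returns the picture (400x640x3 uint8, red, green, blue); there is no depth.
- vision.camera_params(name): a dict with "fx", "fy", "cx", "cy" (pixels), "D" ([k1, k2, p1, p2, k3] as OpenCV has them; the pictures are not rectified), "rvec" (rotation vector, rad) and "tvec" (3), from world to camera coordinates, as OpenCV has them; the wrist camera has in their place "hand_eye" (4x4, takes a point from camera to tool coordinates, whose origin is the TCP and whose axes are the flange's). Camera axes: x right, y down, z forward; pixel columns grow to the right and rows downward; lengths in mm; the calibration is good to about 2 mm. A picture is of the moment at which its call begins: read the wrist's pose just before it. camera_params takes no time and is no camera call.
- close_job(): hands the job in; it is judged then, once.
The state is a dict: "t": time; "qpos": joint angles; "qvel": joint speeds; "joint_torque": joint torques, N m; "ee_pos": TCP position; "orientation": TCP orientation; "ft_force": force on the tool from outside, world axes, zero at the start; "moment": the same for the moment, N m; "width": finger opening in mm; "grasp_force": force on a finger pad.
Only numpy, scipy, OpenCV 4.12 (cv2) and the standard library are available. Lean on these libraries where they do the work, as an engineer would, in place of code of your own. Each camera call takes 0.05 s, during which the arm holds its last target. There are 200 camera calls.

## Working session

There is one attempt and no reset: what is moved stays moved. The work goes in short steps, Python scripts to look and compute and a tool call to move; the robot and the scene stay as the last step left them, time stands still between calls to the robot, and variables do not carry over. Pictures are saved under pics/ and viewed, at most 10 in all, crops included, and the job is handed in when it is done.

Besides the shell and the picture viewer there is one more tool, called after "Call:" in YAML: its name, and indented under it one key for each argument. servo_tool: Moves the arm, as the interface text tells. Its arguments: {"type":"object","properties":{"plan":{"type":"array"}},"required":["plan"]}

```bash
mkdir -p pics; ls
python3 - <<'E'
from workcell import readout, vision
import cv2
o=readout.get_obs();print(o)
for n in("scene","top"):
    cv2.imwrite(f"pics/{n}0.png",vision.get_image(n)[:,:,::-1]);print(n,vision.camera_params(n))
print(vision.camera_params("wrist"))
E
```

```text
pics
{'t': 0.0, 'qpos': array([-1.13300437e+00,  4.23838595e-01,  1.63067469e+00, -4.13362531e-06,
        1.08859670e+00, -1.90106250e-02]), 'qvel': array([-0.00103217,  0.00022732,  0.00097677, -0.00156286,  0.00087219,
        0.00141408]), 'joint_torque': array([-1.48023231e-03, -5.44629729e+01, -2.73663390e+01,  6.43768511e-02,
        2.28561735e-02, -9.52545997e-05]), 'ee_pos': array([ 275.51047095, -560.52156927,  301.90902283]), 'orientation': array([-3.05855868e+00, -7.10988417e-01,  5.00814639e-04]), 'ft_force': array([ 0.24618132, -0.16798339,  0.04714629]), 'moment': array([ 0.00036234, -0.01063275,  0.02717424]), 'grasp_force': 0.0, 'width': 87.84527114425073}
scene {'fx': 363.8566732670379, 'fy': 363.8566732670379, 'cx': 322.38838919712043, 'cy': 199.6437318630132, 'D': array([-0.05735574,  0.        ,  0.        ,  0.        ,  0.        ]), 'rvec': array([ 1.49816957,  1.79077949, -0.9701072 ]), 'tvec': array([  80.3785591 , -283.02663489, 1504.47770523])}
top {'fx': 418.1963508561456, 'fy': 418.1963508561456, 'cx': 315.6531573551307, 'cy': 201.34995515258464, 'D': array([-0.0535695,  0.       ,  0.       ,  0.       ,  0.       ]), 'rvec': array([ 2.14964757, -2.18491858,  0.16764987]), 'tvec': array([  7.51190437, 605.86186373, 881.97445816])}
{'fx': 293.2076602277196, 'fy': 293.2076602277196, 'cx': 313.6724164018701, 'cy': 199.80260391364436, 'D': array([-0.04342352,  0.        ,  0.        ,  0.        ,  0.        ]), 'hand_eye': array([[-9.28782884e-04, -9.61099891e-01, -2.76199452e-01,
         7.63259369e+01],
       [ 9.99999536e-01, -9.63164071e-04, -1.11715261e-05,
         5.70492279e-01],
       [-2.55288436e-04, -2.76199335e-01,  9.61100339e-01,
        -8.09631563e+01],
       [ 0.00000000e+00,  0.00000000e+00,  0.00000000e+00,
         1.00000000e+00]])}
```

View pics/top0.png

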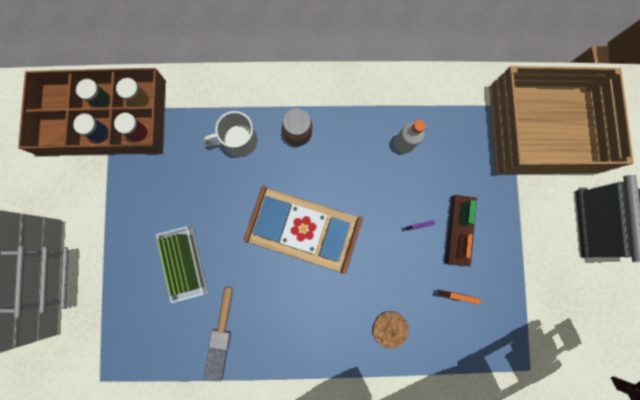

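View pics/scene0.png

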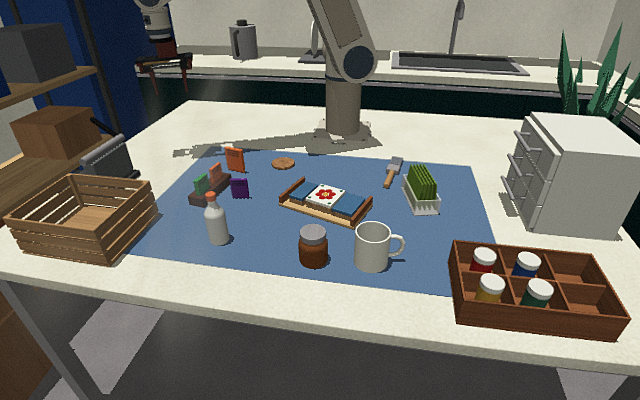

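The top view shows two orange plates: one in the rack at (466,246), and a larger one standing free at (458,296). The purple plate is at (418,226) and the green one is in the rack at (471,212). I choose the one in the rack, at (466,246). The board is centred near (304,229), with the slim tile on its right (−y) side at about (336,240). I'll check this in a close crop.

```bash
cat > h.py <<'E'
import numpy as np, cv2
from scipy.spatial.transform import Rotation as R
from workcell import readout, vision
def cam(n,obs=None):
    p=vision.camera_params(n);K=np.array([[p['fx'],0,p['cx']],[0,p['fy'],p['cy']],[0,0,1]])
    if n=='wrist':
        T=np.eye(4);T[:3,:3]=R.from_rotvec(obs['orientation']).as_matrix();T[:3,3]=obs['ee_pos']
        M=np.linalg.inv(T@p['hand_eye']);return K,p['D'],M[:3,:3],M[:3,3]
    return K,p['D'],R.from_rotvec(p['rvec']).as_matrix(),np.array(p['tvec'])
def pix2w(c,uv,z):
    K,D,Rm,t=c;n=cv2.undistortPoints(np.array(uv,float).reshape(-1,1,2),K,D)[:,0]
    d=np.c_[n,np.ones(len(n))]@Rm; C=-Rm.T@t
    return C+d*((z-C[2])/d[:,2])[:,None]
def w2pix(c,P):
    K,D,Rm,t=c;return cv2.projectPoints(np.array(P,float).reshape(-1,3),cv2.Rodrigues(Rm)[0],t,K,D)[0][:,0]
E
python3 - <<'E'
from h import *
im=cv2.imread('pics/top0.png')
cv2.imwrite('pics/crop.png',cv2.resize(im[180:310,235:495],None,fx=3,fy=3,interpolation=cv2.INTER_CUBIC))
c=cam('top')
print(pix2w(c,[[466,246]],76),pix2w(c,[[304,229]],40),pix2w(c,[[336,240]],34),pix2w(c,[[458,296]],40))
E
```

```text
[[ 501.09280377 -318.21606412   76.        ]] [[545.37238604  24.17473386  40.        ]] [[520.48730565 -45.5505728   34.        ]] [[ 393.76009127 -308.16132856   40.        ]]
```

View pics/crop.png

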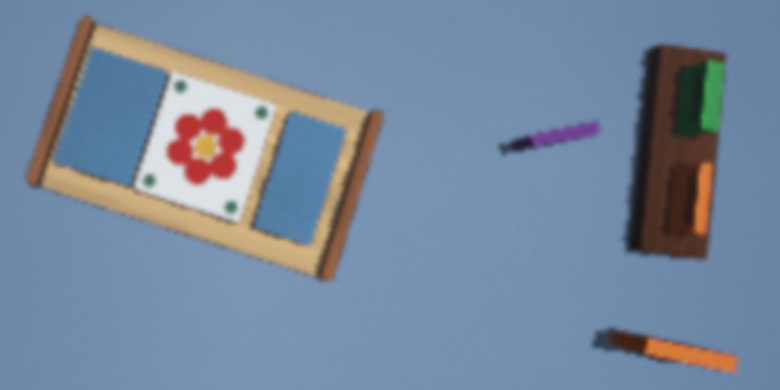

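The crop confirms it. The orange plate in the rack is at crop (703,200). The slim tile is at crop (302,178), on the right side of the board, so the wide joint is at crop (263,165). Next I move above the rack for a close look.

Call:
servo_tool:
  plan:
    - [[-1,0.7,0.75,0,0,0,-0.8],[-1,0.7,0.75,0,0,0,-0.8],[-1,0.7,0.75,0,0,0,-0.8],[-1,0.7,0.75,0,0,0,-0.8],[-1,0.7,0.75,0,0,0,-0.8]]

```text
t: 0.52
ee_pos: [416.4, -409.3, 302.4]
orientation: [-3.137, -0.163, 0.001]
ft_force: [-0.0, -0.7, 0.7]
width: 87.9
grasp_force: 0.0
```

Call:
servo_tool:
  plan:
    - [[-1,0.7,0.75,0,0,0,-0.8],[-1,0.7,0.75,0,0,0,-0.8],[-1,0.7,0.75,0,0,0,-0.8],[-1,0,0,0,0,0,0],[-1,0,0,0,0,0,0]]

```text
t: 0.93
ee_pos: [500.8, -319.1, 302.3]
orientation: [-3.138, 0.153, 0.001]
ft_force: [-0.3, -0.5, -0.6]
width: 87.6
grasp_force: 0.0
```

Run:
```python
from h import *
o=readout.get_obs();im=vision.get_image('wrist')[:,:,::-1]
np.save('o1.npy',np.r_[o['ee_pos'],o['orientation']]);print(o['t'],o['ee_pos'],o['orientation'],R.from_rotvec(o['orientation']).as_matrix()[:,0])
cv2.imwrite('pics/w1.png',im)
```

```text
0.9333 [ 500.77892667 -319.11035535  302.25472969] [-3.13757187e+00  1.52540240e-01  1.09351639e-03] [ 9.95283624e-01 -9.70051696e-02 -7.10685845e-04]
```

View pics/w1.png

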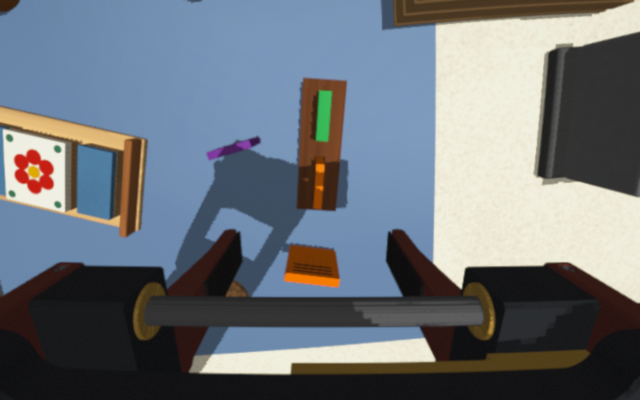

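The wrist view shows the orange spacer in the rack at (320,185), with the large orange plate at (313,265) below it. Green is at (322,115). I'll zoom in and measure.

Run:
```python
from h import *
v=np.load('o1.npy');c=cam('wrist',{'ee_pos':v[:3],'orientation':v[3:]})
im=cv2.imread('pics/w1.png')
cr=cv2.resize(im[70:215,270:370],None,fx=4,fy=4,interpolation=cv2.INTER_CUBIC);cv2.imwrite('pics/w1c.png',cr)
h=cv2.cvtColor(im,cv2.COLOR_BGR2HSV)
m=((h[...,0]>8)&(h[...,0]<17)&(h[...,1]>200)&(h[...,2]>170)).astype(np.uint8);m[215:]=0;m[:150]=0;m[:,:300]=0;m[:,345:]=0
ys,xs=np.nonzero(m);
for r in range(155,212,4): 
    k=xs[ys==r]; print(r,(k.min(),k.max()) if len(k) else None,end=' ')
print(pix2w(c,[[320,163],[320,207]],76)[:,:2].round(1))
print(pix2w(c,[[305,79],[347,81],[336,210],[298,208]],30)[:,:2].round(1))
# model from assumed rack pose
```

```text
155 None 159 None 163 None 167 (np.int64(316), np.int64(324)) 171 (np.int64(316), np.int64(323)) 175 None 179 None 183 None 187 (np.int64(316), np.int64(322)) 191 None 195 None 199 None 203 None 207 None 211 None [[ 528.4 -328.6]
 [ 480.1 -324.1]]
[[ 617.9 -320.9]
 [ 611.2 -367.9]
 [ 459.6 -343.5]
 [ 467.  -295.9]]
```

View pics/w1c.png

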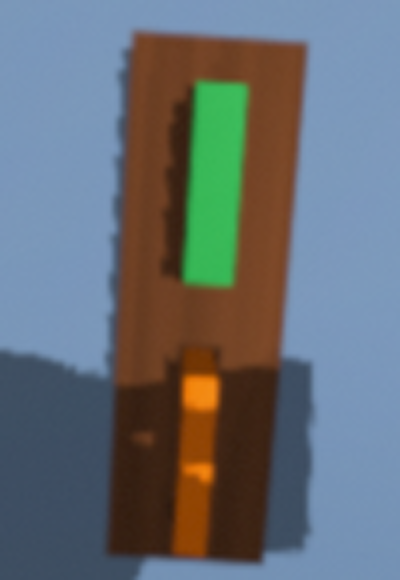

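The rack yaw is about −9.3°. The spacer's top centre is about (503,−325.5). I align and descend to TCP z 130, which puts the fingertips at 50 mm.

Call:
servo_tool:
  plan:
    - [[-1,0.055,-0.16,-0.5,0,0,-0.7],[-1,0,0,-0.9,0,0,0],[-1,0,0,-0.9,0,0,0],[-1,0,0,-0.9,0,0,0],[-1,0,0,-0.7,0,0,0]]

```text
t: 1.4
ee_pos: [499.7, -328.3, 144.1]
orientation: [-3.13, 0.258, 0.003]
ft_force: [0.1, -0.9, -0.5]
width: 87.8
grasp_force: 0.0
```

Call:
servo_tool:
  plan:
    - [[-1,0,0,-0.4,0,0,0],[-1,0,0,0,0,0,0],[0.6,0,0,0,0,0,0],[1,0,0,0,0,0,0],[1,0,0,0,0,0,0]]

```text
t: 1.82
ee_pos: [502.4, -328.4, 132.4]
orientation: [3.13, -0.256, 0.004]
ft_force: [0.8, -0.3, 0.5]
width: 71.1
grasp_force: 0.0
```

Call:
servo_tool:
  plan:
    - [[1,0,0,0,0,0,0],[1,0,0,0,0,0,0],[1,0,0,0,0,0,0]]

```text
t: 2.07
ee_pos: [502.2, -327.5, 131.6]
orientation: [3.13, -0.255, 0.002]
ft_force: [-0.3, 0.2, -0.9]
width: 51.1
grasp_force: 0.0
```

Call:
servo_tool:
  plan:
    - [[1,0,0.04,0,0,0,0],[1,0,0,0,0,0,0],[1,0,0,0,0,0,0],[1,0,0,0,0,0,0],[1,0,0,0,0,0,0]]

```text
t: 2.48
ee_pos: [501.9, -325.6, 130.6]
orientation: [-3.131, 0.255, 0.0]
ft_force: [-1.0, -0.5, 0.1]
width: 18.2
grasp_force: 0.0
```

Call:
servo_tool:
  plan:
    - [[1,0,0,0,0,0,0],[1,0,0,0,0,0,0],[1,0,0,0,0,0,0],[1,0,0,0,0,0,0]]

```text
t: 2.82
ee_pos: [501.9, -325.6, 130.6]
orientation: [-3.131, 0.255, 0.0]
ft_force: [0.3, -0.1, 0.2]
width: 8.8
grasp_force: 30.0
```

Call:
servo_tool:
  plan:
    - [[1,0,0,0.4,0,0,0],[1,0,0,0.7,0,0,0],[1,0,0,0.8,0,0,0],[1,0,0,0.8,0,0,0],[1,-0.1,0.5,0.5,0,0,0]]

```text
t: 3.23
ee_pos: [499.4, -308.4, 262.1]
orientation: [3.128, -0.258, 0.008]
ft_force: [2.0, 0.0, 0.4]
width: 8.8
grasp_force: 30.0
```

Call:
servo_tool:
  plan:
    - [[1,-0.2,0.95,0,0,0,-0.3],[1,-0.2,0.95,0,0,0,-0.3],[1,-0.2,0.95,0,0,0,-0.3],[1,-0.2,0.95,0,0,0,-0.3],[1,-0.2,0.95,0,0,0,-0.3]]

```text
t: 3.65
ee_pos: [457.0, -114.3, 258.8]
orientation: [3.107, -0.463, 0.001]
ft_force: [0.7, 0.1, -0.1]
width: 8.8
grasp_force: 30.0
```

Call:
servo_tool:
  plan:
    - [[1,-0.3,0.9,0,0,0,0],[1,-0.3,0.9,0,0,0,0],[1,-0.2,0.6,0,0,0,0],[1,0,0,0,0,0,0],[1,0,0,0,0,0,0]]

```text
t: 4.07
ee_pos: [425.7, -18.8, 258.9]
orientation: [3.108, -0.455, 0.001]
ft_force: [0.1, -0.9, -0.9]
width: 8.9
grasp_force: 30.0
```

Run:
```python
from h import *
o=readout.get_obs();im=vision.get_image('wrist')[:,:,::-1]
np.save('o2.npy',np.r_[o['ee_pos'],o['orientation']]);print(o['t'],o['ee_pos'],o['orientation'],R.from_rotvec(o['orientation']).as_matrix()[:,0],o['width'],o['grasp_force'])
cv2.imwrite('pics/w2.png',im)
```

```text
4.0667 [425.65856303 -18.82099423 258.89908945] [ 3.10827769e+00 -4.55097392e-01  7.71079048e-04] [ 9.58025204e-01 -2.86683531e-01  5.11095807e-04] 8.912327737136136 29.99946355819702
```

View pics/w2.png

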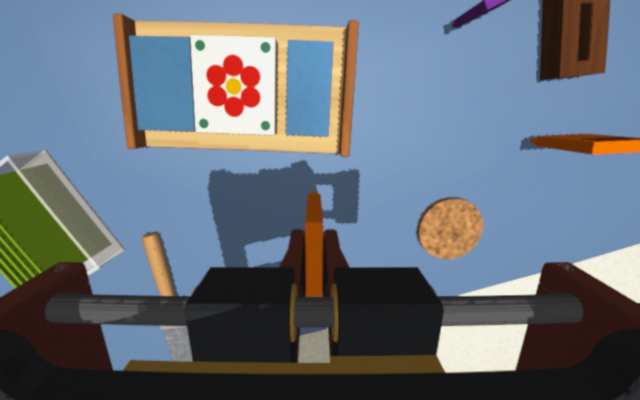

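The wrist view shows the held spacer at (314,240). The board is clear: the white tile spans columns 192–275 and the slim blue tile 287–332. The wide joint lies between columns 276 and 287, rows 38–136. I'll fit the board pose.

```bash
cat > fit.py <<'E'
from h import *
from scipy.optimize import least_squares
v=np.load('o2.npy');c=cam('wrist',{'ee_pos':v[:3],'orientation':v[3:]})
im=cv2.imread('pics/w2.png');im[160:]=0;im[:,:100]=0;im[:,370:]=0
h=cv2.cvtColor(im,cv2.COLOR_BGR2HSV)
def quad(m):
    m=cv2.morphologyEx(m.astype(np.uint8),cv2.MORPH_CLOSE,np.ones((3,3)))
    k,l,s,_=cv2.connectedComponentsWithStats(m);i=1+np.argmax(s[1:,4])
    ct=cv2.findContours((l==i).astype(np.uint8),0,2)[0][0];hull=cv2.convexHull(ct)
    q=cv2.approxPolyN(hull,4)[0] if hasattr(cv2,'approxPolyN') else cv2.boxPoints(cv2.minAreaRect(hull))
    q=np.array(q,float);q=q[np.argsort(q[:,1])];return np.r_[q[:2][np.argsort(q[:2,0])],q[2:][np.argsort(q[2:,0])]]
print(h[85,310],h[85,160],h[145,305],h[10,350],h[85,282])
bl=(h[...,0]>95)&(h[...,0]<115)&(h[...,1]>125)
b1=bl.copy();b1[:,:270]=0;b1[:,338:]=0;b1[:34]=0;b1[140:]=0
b2=bl.copy();b2[:,200:]=0;b2[:,:128]=0;b2[:34]=0;b2[140:]=0
w=(h[...,2]>170)&(h[...,1]<50)
Q=[quad(w),quad(b1),quad(b2)];print(np.round(Q,1).tolist())
# corners order TL TR BL BR ; image up=+x, left=+y
def rect(y,wy,z):return [[45,y+wy,z],[45,y-wy,z],[-45,y+wy,z],[-45,y-wy,z]]
M=np.array([rect(0,40,40),rect(-73+0,22,34),rect(73,30,34)],float)
P=np.array(Q)
def T(p,X):
    a=p[2];return np.c_[p[0]+np.cos(a)*X[:,0]-np.sin(a)*X[:,1],p[1]+np.sin(a)*X[:,0]+np.cos(a)*X[:,1],X[:,2]]
for sel in([0],[1],[0,1],[0,1,2]):
    f=lambda p:(w2pix(c,T(p,M[sel].reshape(-1,3)))-P[sel].reshape(-1,2)).ravel()
    r=least_squares(f,[545,24,-.3],loss='soft_l1',x_scale=[1,1,.01])
    J=T(r.x,np.array([[0,-45.5,0]]))[0];print(sel,r.x.round(4),'joint',J.round(1),'res',r.fun.round(1).tolist())
# held spacer check: nose bottom end and top pixels predicted
a=np.arctan2(*R.from_rotvec(v[3:]).as_matrix()[:2,0][::-1]);print('yaw',a)
E
python3 fit.py
```

```text
[103 130 189] [103 128 171] [ 20 113 238] [106  88 188] [ 20 115 235]
[[[190.0, 35.0], [275.0, 37.0], [195.0, 132.0], [274.0, 135.0]], [[289.0, 41.0], [331.0, 43.0], [287.0, 133.0], [327.0, 134.0]], [[130.0, 37.0], [188.0, 38.0], [139.0, 128.0], [193.0, 130.0]]]
[0] [ 5.481784e+02  2.554160e+01 -3.328000e-01] joint [533.3 -17.5   0. ] res [-0.3, -0.5, 0.1, 0.1, 0.0, 0.3, 0.2, 0.2]
[1] [ 5.481779e+02  2.579460e+01 -3.376000e-01] joint [533.1 -17.1   0. ] res [-1.6, -1.5, 2.7, -1.2, -1.7, 2.6, 1.2, 3.5]
[0, 1] [ 5.481548e+02  2.558940e+01 -3.340000e-01] joint [533.2 -17.4   0. ] res [-0.3, -0.5, 0.1, 0.2, -0.1, 0.3, 0.1, 0.3, -1.5, -1.7, 2.7, -1.6, -1.4, 2.3, 1.6, 3.2]
[0, 1, 2] [ 5.480731e+02  2.558820e+01 -3.327000e-01] joint [533.2 -17.4   0. ] res [-0.3, -0.4, 0.1, 0.2, 0.0, 0.4, 0.2, 0.3, -1.6, -1.7, 2.7, -1.7, -1.3, 2.4, 1.7, 3.1, -2.1, -1.8, 1.1, -1.8, -1.7, 2.2, 1.4, 2.0]
yaw -0.2907632992215196
```

Call:
servo_tool:
  plan:
    - [[1,0.9,0.02,0,0,0,-0.25],[1,0.9,0.015,-0.3,0,0,-0.23],[1,0.86,0,-0.5,0,0,0],[1,0,0,-0.6,0,0,0],[1,0,0,-0.4,0,0,0]]

```text
t: 4.53
ee_pos: [534.4, -19.9, 184.8]
orientation: [3.097, -0.527, 0.001]
ft_force: [-0.7, 0.5, -1.1]
width: 8.6
grasp_force: 30.0
```

Call:
servo_tool:
  plan:
    - [[1,0,0,-0.15,0,0,0],[1,0,0,0,0,0,0],[1,0,0,0,0,0,0]]

```text
t: 4.78
ee_pos: [532.5, -19.2, 180.8]
orientation: [3.097, -0.526, -0.0]
ft_force: [-0.0, 0.4, -0.4]
width: 8.9
grasp_force: 30.0
```

Run:
```python
from h import *
v=np.load('o2.npy');c=cam('wrist',{'ee_pos':v[:3],'orientation':v[3:]})
Rm=R.from_rotvec(v[3:]).as_matrix()
print('held pred w2',[w2pix(c,v[:3]+Rm@p).round(1)[0].tolist() for p in ([25,0,120.6],[25,0,54.6])])
o=readout.get_obs();im=vision.get_image('wrist')[:,:,::-1];a=R.from_rotvec(o['orientation']).as_matrix()
print(o['t'],o['ee_pos'],a[:,0],np.arctan2(a[1,0],a[0,0]),a[:,2])
c=cam('wrist',o)
print('joint ends+nose',w2pix(c,[[533.2+45*.945,-17.4-45*.327,34],[533.2-45*.945,-17.4+45*.327,34],o['ee_pos']+a@[25,0,120.6]]).round(1).tolist())
cv2.imwrite('pics/w3.png',im);cv2.imwrite('pics/w3c.png',cv2.resize(im[60:310,190:450],None,fx=2.4,fy=2.4,interpolation=cv2.INTER_CUBIC))
```

```text
held pred w2 [[313.7, 191.2], [313.7, 224.4]]
4.7833 [532.50426776 -19.16737134 180.83067665] [ 9.43832342e-01 -3.30424725e-01 -1.09438910e-04] -0.33675354218445575 [-1.46427039e-04 -8.70505875e-05 -9.99999985e-01]
joint ends+nose [[311.0, 157.8], [311.8, 262.2], [313.7, 191.2]]
```

View pics/w3c.png

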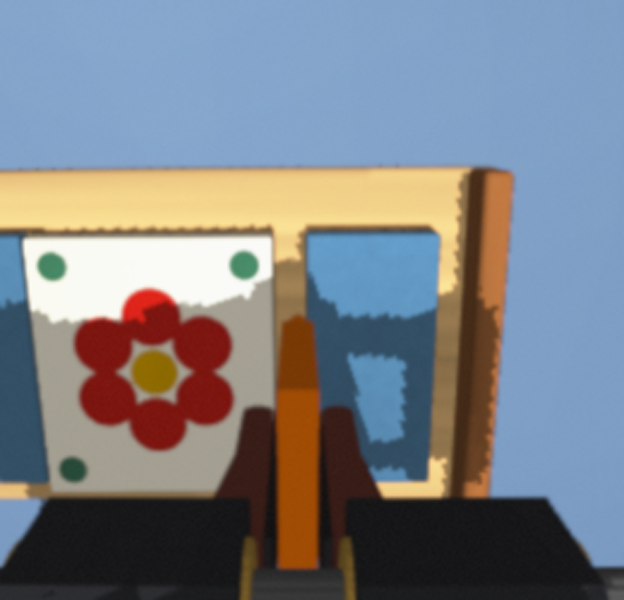

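The crop shows the joint between the white edge (crop col 273) and the slim tile edge (305). The nose tip is at crop (297,320), about 2 mm to the right of the joint's middle. I correct by +1.9 mm and descend.

Call:
servo_tool:
  plan:
    - [[1,0.018,0.044,0,0,0,0],[1,0,0,-0.3,0,0,0],[1,0,0,-0.2,0,0,0],[1,0,0,0,0,0,0],[1,0,0,0,0,0,0]]

```text
t: 5.25
ee_pos: [532.5, -16.4, 160.0]
orientation: [3.097, -0.524, -0.002]
ft_force: [-0.6, -1.2, -0.9]
width: 8.9
grasp_force: 30.0
```

Call:
servo_tool:
  plan:
    - [[1,0,0,-0.1,0,0,0],[1,0,0,-0.1,0,0,0],[1,0,0,-0.1,0,0,0],[1,0,0,-0.1,0,0,0],[1,0,0,0,0,0,0]]

```text
t: 5.67
ee_pos: [532.6, -16.5, 143.8]
orientation: [3.097, -0.525, -0.002]
ft_force: [-0.0, -0.1, -0.6]
width: 8.9
grasp_force: 30.0
```

Already about 11 mm into the joint with no side force. I continue down.

Call:
servo_tool:
  plan:
    - [[1,0,-0.015,-0.1,0,0,0],[1,0,0,-0.1,0,0,0],[1,0,0,-0.08,0,0,0],[1,0,0,0,0,0,0],[1,0,0,0,0,0,0]]

```text
t: 6.08
ee_pos: [532.9, -17.1, 133.2]
orientation: [3.097, -0.525, -0.001]
ft_force: [-0.1, -0.1, -0.6]
width: 8.9
grasp_force: 30.0
```

Call:
servo_tool:
  plan:
    - [[1,0,0,-0.03,0,0,0],[1,0,0,-0.03,0,0,0],[1,0,0,0,0,0,0]]

```text
t: 6.33
ee_pos: [533.0, -17.1, 131.0]
orientation: [-3.097, 0.525, 0.0]
ft_force: [0.3, 0.8, -0.4]
width: 8.8
grasp_force: 30.0
```

Call:
servo_tool:
  plan:
    - [[1,0,0,-0.025,0,0,0],[1,0,0,0,0,0,0],[1,0,0,0,0,0,0]]

```text
t: 6.58
ee_pos: [533.1, -17.1, 130.5]
orientation: [-3.097, 0.525, -0.001]
ft_force: [-1.1, -0.8, 4.8]
width: 8.9
grasp_force: 30.0
```

Call:
servo_tool:
  plan:
    - [[0.5,0,0,0,0,0,0],[-0.2,0,0,0,0,0,0],[-0.2,0,0,0,0,0,0],[-0.2,0,0,0,0,0,0],[-0.2,0,0,0,0,0,0]]

```text
t: 7.0
ee_pos: [533.0, -17.2, 130.0]
orientation: [3.097, -0.525, -0.0]
ft_force: [0.3, -0.1, 0.8]
width: 38.8
grasp_force: 0.0
```

Call:
servo_tool:
  plan:
    - [[-0.2,0,0,0,0,0,0],[-0.2,0,0,0,0,0,0],[-0.2,0,0,0,0,0,0],[-0.2,0,0,0,0,0,0],[-0.2,0,0,0,0,0,0]]

```text
t: 7.42
ee_pos: [533.0, -17.2, 130.1]
orientation: [3.097, -0.525, -0.0]
ft_force: [-0.3, -0.1, -0.2]
width: 52.8
grasp_force: 0.0
```

Call:
servo_tool:
  plan:
    - [[-0.2,0,0,0.4,0,0,0],[-0.2,0,0,0.6,0,0,0],[0.5,0,0,0.6,0,0,0],[1,0.19,0.5,0.2,0,0,0],[1,0.19,0.56,0,0,0,0]]

```text
t: 7.83
ee_pos: [549.5, 24.9, 204.7]
orientation: [-3.096, 0.528, -0.007]
ft_force: [0.5, -0.2, -1.7]
width: 36.1
grasp_force: 0.0
```

Call:
servo_tool:
  plan:
    - [[1,0,0,0,0,0,0],[1,0,0,0,0,0,0],[1,0,0,0,0,0,0],[1,0,0,0,0,0,0],[1,0,0,0,0,0,0]]

```text
t: 8.25
ee_pos: [547.7, 24.6, 201.6]
orientation: [3.097, -0.526, -0.002]
ft_force: [-0.7, -0.7, -0.4]
width: 2.9
grasp_force: 0.0
```

Run:
```python
from h import *
o=readout.get_obs();im=vision.get_image('wrist')[:,:,::-1]
print(o['t'],o['ee_pos'],o['width'],o['ft_force']);c=cam('wrist',o)
J=np.array([533.2,-17.4,76]);d=np.array([.945,-.327,0])
print('pred top ends',w2pix(c,[J+25*d,J-25*d]).round(1).tolist())
cv2.imwrite('pics/w4.png',im)
```

```text
8.25 [547.71958908  24.60203886 201.6347384 ] 2.871675511421385 [-0.68244665 -0.70628671 -0.38165371]
pred top ends [[374.7, 189.1], [371.2, 251.7]]
```

View pics/w4.png

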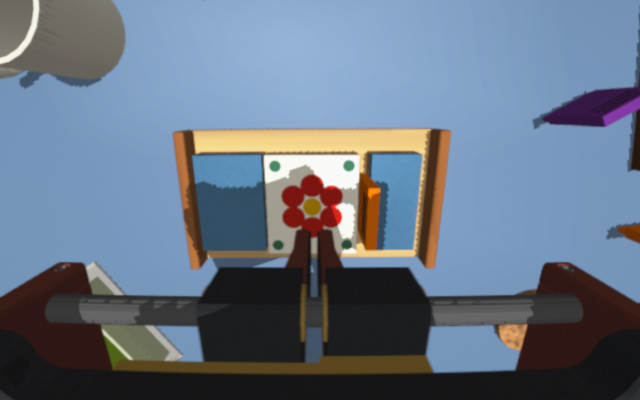

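The spacer stands upright in the joint. Its top spans (374,188) to (372,250), as predicted. The fingers are closing over the tile's centre at (312,207), so I descend.

Call:
servo_tool:
  plan:
    - [[1,0,0,-0.5,0,0,0],[1,0,0,-0.6,0,0,0],[1,0,0,-0.5,0,0,0],[1,0,0,-0.2,0,0,0],[1,0,0,0,0,0,0]]

```text
t: 8.72
ee_pos: [546.9, 24.9, 128.2]
orientation: [3.097, -0.525, -0.006]
ft_force: [-0.2, -0.7, -0.3]
width: 0.4
grasp_force: 0.0
```

Call:
servo_tool:
  plan:
    - [[1,0,0,-0.05,0,0,0],[1,0,0,-0.05,0,0,0],[1,0,0,-0.05,0,0,0],[1,0,0,-0.05,0,0,0],[1,0,0,0,0,0,0]]

```text
t: 9.13
ee_pos: [548.3, 25.3, 122.4]
orientation: [-3.097, 0.525, -0.001]
ft_force: [0.1, 1.3, 0.3]
width: 0.3
grasp_force: 0.0
```

Call:
servo_tool:
  plan:
    - [[1,0,0,-0.025,0,0,0],[1,0,0,-0.025,0,0,0],[1,0,0,-0.025,0,0,0],[1,0,0,-0.025,0,0,0],[1,0,0,0,0,0,0]]

```text
t: 9.55
ee_pos: [548.4, 25.3, 118.2]
orientation: [-3.097, 0.525, -0.001]
ft_force: [0.7, -0.7, 3.2]
width: 0.3
grasp_force: 2.0
```

Call:
servo_tool:
  plan:
    - [[1,0,0,-0.025,0,0,0],[1,0,0,-0.025,0,0,0],[1,0,0,0,0,0,0],[1,0,0,0,0,0,0]]

```text
t: 9.88
ee_pos: [548.4, 25.3, 116.2]
orientation: [-3.097, 0.525, -0.001]
ft_force: [-0.0, 0.2, 6.0]
width: 0.1
grasp_force: 2.9
```

Call:
servo_tool:
  plan:
    - [[1,0,0,-0.025,0,0,0],[1,0,0,0,0,0,0],[1,0,0,0,0,0,0],[1,0,0,0,0,0,0]]

```text
t: 10.22
ee_pos: [548.4, 25.3, 115.4]
orientation: [-3.097, 0.525, -0.001]
ft_force: [-1.2, -0.3, 7.0]
width: 0.7
grasp_force: 3.3
```

Call:
servo_tool:
  plan:
    - [[1,0,0,-0.025,0,0,0],[1,0,0,0,0,0,0],[1,0,0,0,0,0,0],[1,0,0,0,0,0,0]]

```text
t: 10.55
ee_pos: [548.4, 25.3, 114.4]
orientation: [-3.097, 0.525, -0.001]
ft_force: [-0.8, 0.0, 6.1]
width: 0.5
grasp_force: 3.7
```

Call:
servo_tool:
  plan:
    - [[1,0,0,-0.02,0,0,0],[1,0,0,0,0,0,0],[1,0,0,0,0,0,0],[1,0,0,0,0,0,0]]

```text
t: 10.88
ee_pos: [548.4, 25.3, 114.3]
orientation: [-3.097, 0.525, -0.001]
ft_force: [-3.3, -0.6, 14.6]
width: 0.5
grasp_force: 7.2
```

Run:
```python
from h import *
o=readout.get_obs();im=vision.get_image('wrist')[:,:,::-1];f=[o['ft_force'][2]]
print(o['ee_pos'],f)
for i in range(3): f.append(readout.get_obs()['ft_force'][2]);vision.get_image('top')
print(f)
cv2.imwrite('pics/w5.png',im)
```

```text
[548.43464629  25.2926016  114.25616783] [np.float64(14.584303922178078)]
[np.float64(14.584303922178078), np.float64(14.640810113989073), np.float64(14.158439167278608), np.float64(14.407931290773245)]
```

View pics/w5.png

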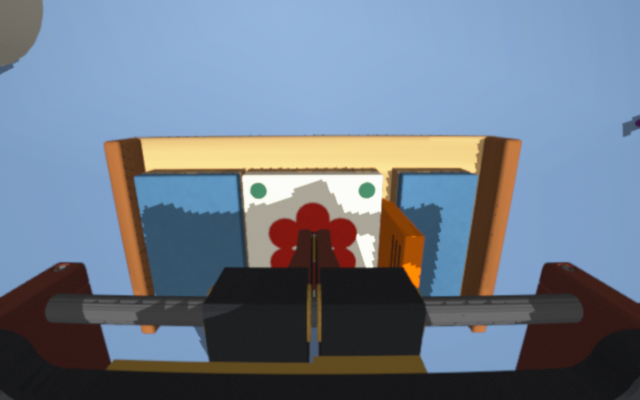

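The tile is on its stop: 14.5 N, steady, at TCP z 114.3. The picture shows the spacer still upright in the joint at (402,245), clear of the fingers at (315,260). I hand the job in.

```bash
python3 -c "
from workcell import close_job
print(close_job())"
```

```text
the job is handed in; nothing more can be done
None
```

I handed the job in with the orange spacer standing free in the wide joint and the flowered tile held down on its stop at about 14.5 N; the hand-in gave no verdict.

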